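# Make up two press changeover kits

## Robot

A 7-joint arm with a two-finger parallel gripper is mounted at the origin on the work surface. World frame = base frame: x ahead of the robot, y to its left, z up, the work surface at z = 0. Lengths are in m, angles in degrees, forces in N, time in s.
With the tool pointing down it reaches from about 0.425 to 0.875 m from the base axis. Payload 4.7 kg.
Tool frame: the origin (TCP) lies between the finger pads; the fingertips stand 8 mm ahead of it and the grasp point (between the pads) lies 11 mm behind it (env.tip_extent is the distance from the TCP to the fingertips, in m); z points along the fingers, y is the line along which they close (so a half turn about z gives the same grasp; the last joint's range is limited). The gripper opens to 87 mm and grips with 3 to 60 N. Pads are 19 mm wide; open, the fingers measure 117 mm over their backs; the gripper's body (75 mm by 190 mm) begins 51 mm behind the grasp point.
Start: joints at [-72.932, 18.392, -4.016, 83.108, 1.295, 78.541, -3.26], TCP at [0.182, 0.624, 0.231] pointing down, gripper open.
Joint ranges: [-163.93, 163.93], [-17.29, 119.83], [-79.2, 71.16], [3.27, 140.29], [-89.18, 269.18], [5.43, 117.66], [-154.24, 154.24]. Speed limits (degrees/s): [147.25, 147.25, 180, 180, 180, 180, 180].

## Interface

Orientations are given as [roll, pitch, yaw] about the fixed x, y, z axes, in that order (R = Rz(yaw) Ry(pitch) Rx(roll)).
In Python, from cell import sensors, vision, workorder, env gives the robot as it stands.
- The arm moves only by the tool drive_tool, never from a script. Its argument "moves" is a list of rows, each an object of numbers: "x", "y", "z": the shift along the tool's x, y, z in mm; "rx", "ry", "rz": the turn, a rotation vector about the tool's x, y, z in rad; "fingers": the closure, from -1 (fully open) to 1 (shut). In form: [{"x": .., "y": .., "z": .., "rx": .., "ry": .., "rz": .., "fingers": ..}, ...]. A call has 1 to 20 rows; each row is the pose to reach, as a shift and turn from the pose commanded when the call began, along the tool's axes at that moment; what a row does not reach only later rows make up. A row lasts 1/8 s, in which the tool goes at most 62.5 mm and 10.7 degrees, less where a joint would pass 70% of its speed; a pose out of reach is approached as far as the arm can. A call with a gripper value outside its range is refused whole. The fingers move at their own pace and stop on an object; "force" is the grip in N (left out, the last holds). Time passes only in rows, so rows that repeat a pose let the fingers close. It gives the time, the measured TCP pose, the force, the opening and the grip force at its end, in the units of the state.
- sensors.get_obs(): the state, without advancing time (a new reading comes with each control period).
- vision.read_camera(name): name is "side" or "top" or "wrist"; returns a dict with "image" (420x560x3 uint8, red, green, blue), "fx", "fy", "cx", "cy" (pixels), "k1" (the pictures are not rectified: a ray, as slopes to the right and down, at radius r is drawn at 1 + k1 r^2 times it, then the intrinsics apply), "R" (3x3) and "t" (3): a world point X has camera coordinates R X + t. Camera axes: x right, y down, z forward; pixel columns grow to the right and rows downward; lengths in m; the calibration is good to about 2 mm. A picture is of the moment at which its call begins. There is no depth.
- workorder.sign_off(): hands the job in; it is judged then, once.
The state is a dict: "time_s": time; "qpos": joint angles; "joint_velocities": joint speeds; "effort": joint torques, N m; "tool_pos": TCP position; "tool_rot": TCP orientation; "force": force on the tool from outside, world axes, zero at the start; "wrist_torque": the same for the moment, N m; "grip_width": finger opening in m; "grasp_force": force on a finger pad.
Only numpy, scipy, OpenCV 4.12 (cv2) and the standard library are available. Lean on these libraries where they do the work, as an engineer would, in place of code of your own. Each camera call takes 0.05 s, during which the arm holds its last target. There are 200 camera calls.

## Task

Make up the two changeover kits for the staking presses from the row of tooling parts. In the three-pocket tray, stand the large flanged bush in the end pocket next to the finger tab, the punch in the middle pocket and the hexagonal standoff in the other end pocket; in the two-pocket tray, put the rail in the long pocket and the small flanged bush in the square one. Every part stands upright on its pocket's floor, and the plain spacer ring, the control box and the screwdriver stay where they are.

Things in the scene. Friction and masses are not known exactly. Their poses are not given: they have to be found in the camera images.
- tray3: Loose dark grey kit tray (0.45 kg) with three square pockets in a row and a finger tab at one end. 70 mm (x) by 204 mm (y), 18 mm high; floor 4 mm, walls 3 mm; pockets 64 x 64 mm inside. Origin: centre of the underside. Pocket centres at y = +67 (tab end), 0 and -67 mm. Tab at the +y end: 36 mm wide, 18 mm beyond the wall, 14 to 18 mm above the bench. z up.
- tray2: Loose dark grey kit tray (0.45 kg) with one long and one square pocket, no tab. 70 mm (x) by 183 mm (y), 18 mm high; floor 4 mm, walls 3 mm. Origin: centre of the underside. Long pocket: 64 mm (x) by 110 mm (y) inside, centre at y = -33.5 mm. Square pocket: 64 x 64 mm inside, centre at y = +56.5 mm. z up.
- big_bush: Large steel guide bush standing on its flange: flange 44 mm diameter, 8 mm high; sleeve 34 mm diameter, total height 44 mm, dark 20 mm bore in the top; about 0.26 kg. Origin: centre of the underside; z up along its axis.
- small_bush: Small steel guide bush of the same form: flange 32 mm diameter, 8 mm high; sleeve 22 mm diameter, total height 40 mm, dark 12 mm bore in the top; about 0.11 kg. Origin: centre of the underside; z up along its axis.
- punch: Steel staking punch standing on its foot: round foot 40 mm diameter, 14 mm high, then a plain 18 mm diameter shank up to 56 mm, ending in a blunt cone; total height 68 mm; about 0.22 kg. Origin: centre of the underside; z up along its axis.
- hex_standoff: Steel hexagonal standoff, upright: 30 mm across flats (34.6 mm across corners), 42 mm high, a dark 14 mm hole in the middle of its top; about 0.2 kg. Origin: centre of the underside; its flats face its own +y and -y and every 60 degrees from there; z up.
- rail: Aluminium locating rail, a bar standing on its narrow long face: 80 mm long (its x), 20 mm wide (its y), 40 mm high, with two dark dowel holes and a slot on its top; about 0.17 kg. Origin: centre of the underside; z up.
- spacer_ring: Bystander, stays in the stock row: low plain steel ring, 46 mm outside, 26 mm inside diameter, 16 mm high, without a flange. Origin: centre of the underside.
- control_box: Bystander: two-button control box, black below and cream above, 90 by 75 mm, 60 mm high (72 mm with the red button), to the left of the work. Origin: centre of the underside.
- screwdriver: Bystander: screwdriver with yellow handle, about 190 mm long, lying beyond the stock on or near a white drawing sheet. Its x runs from the handle to the tip; origin under its middle.
Not all that is in view belongs to the job. Leave any red look-alike of the big_bush alone. What is shaped like the hex_standoff but brown is not meant.

How it is judged (in metres and radians):
At the end, for the whole second after the job is handed in: Each part stands upright (0.15 rad) and at rest on the floor of its own pocket, off the pocket centre in tray x and y by less than: large bush 15 mm, punch 18 mm, standoff and small bush 22 mm, rail 26 mm (about as far as the walls allow). Both trays lie flat (0.05 rad) (x of big_bush in the frame of tray3 between -0.015 and 0.015 m and y of big_bush in the frame of tray3 between 0.052 and 0.082 m and z of big_bush in the frame of tray3 between 0 and 0.009 m and angle between each of big_bush, punch, hex_standoff, rail, small_bush's own z axis and vertical below 0.15 rad and linear speed of each of big_bush, punch, hex_standoff, rail, small_bush below 0.02 m/s and angular speed of each of big_bush, punch, hex_standoff, rail, small_bush below 0.3 rad/s and x of punch in the frame of tray3 between -0.018 and 0.018 m and y of punch in the frame of tray3 between -0.018 and 0.018 m and z of punch in the frame of tray3 between 0 and 0.009 m and x of hex_standoff in the frame of tray3 between -0.022 and 0.022 m and y of hex_standoff in the frame of tray3 between -0.089 and -0.045 m and z of hex_standoff in the frame of tray3 between 0 and 0.009 m and x of rail in the frame of tray2 between -0.026 and 0.026 m and y of rail in the frame of tray2 between -0.0595 and -0.0075 m and z of rail in the frame of tray2 between 0 and 0.009 m and x of small_bush in the frame of tray2 between -0.022 and 0.022 m and y of small_bush in the frame of tray2 between 0.0345 and 0.0785 m and z of small_bush in the frame of tray2 between 0 and 0.009 m and angle between each of tray3, tray2's own z axis and vertical below 0.05 rad); the robot touches nothing.
It fails at once if the spacer ring is moved by more than 20 mm (distance of spacer_ring from where it was at the start of the episode above 0.02 m).
It fails at once if the control box is moved by more than 20 mm (distance of control_box from where it was at the start of the episode above 0.02 m).
It fails at once if the screwdriver is moved by more than 20 mm (distance of screwdriver from where it was at the start of the episode above 0.02 m).
It also fails if it takes over 131 s, if anything falls off the work surface, if the arm or the gripper's body presses on something with over 40 N, if the wrist force passes 120 N, or if a joint passes its speed limit or range.

## Working session

There is one attempt and no reset: what is moved stays moved. The work goes in short steps, Python scripts to look and compute and a tool call to move; the robot and the scene stay as the last step left them, time stands still between calls to the robot, and variables do not carry over. Pictures are saved under pics/ and viewed, at most 14 in all, crops included, and the job is handed in when it is done.

Besides the shell and the picture viewer there is one more tool, called as a command line: name --argument value ..., lists and objects as JSON in quotes. drive_tool: Moves the arm, as the interface text tells. Its arguments: {"type":"object","properties":{"moves":{"type":"array"},"force":{"type":"number"}},"required":["moves"]}

```bash
ls; mkdir -p pics; cat > h.py <<'E'
import numpy as np, cv2, sys
from cell import sensors, vision, workorder, env
def ray(c,u,v):
    K=np.array([[c["fx"],0,c["cx"]],[0,c["fy"],c["cy"]],[0,0,1.]])
    d=np.array([(u-c["cx"])/c["fx"],(v-c["cy"])/c["fy"]]); s=d.copy()
    for _ in range(20): s=d/(1+c["k1"]*(s@s))
    R=np.array(c["R"]); t=np.array(c["t"])
    return -R.T@t, R.T@np.array([s[0],s[1],1.])
def plane(c,u,v,z):
    o,d=ray(c,u,v); return o+d*(z-o[2])/d[2]
def proj(c,X):
    p=np.array(c["R"])@np.array(X)+np.array(c["t"]); s=p[:2]/p[2]; s=s*(1+c["k1"]*(s@s))
    return np.array([s[0]*c["fx"]+c["cx"],s[1]*c["fy"]+c["cy"]])
def tri(obs):  # [(cam,u,v)...] -> point, residual m
    A=np.zeros((3,3));b=np.zeros(3);L=[]
    for c,u,v in obs:
        o,d=ray(c,u,v);d/=np.linalg.norm(d);P=np.eye(3)-np.outer(d,d);A+=P;b+=P@o;L.append((o,P))
    X=np.linalg.solve(A,b); return X,[np.linalg.norm(P@(X-o)) for o,P in L]
def shot(n,f):
    c=vision.read_camera(n); cv2.imwrite("pics/"+f+".png",c["image"][:,:,::-1]); np.save("pics/"+f+".npy",c,allow_pickle=True); return c
def load(f): return np.load("pics/"+f+".npy",allow_pickle=True).item()
E
python3 - <<'E'
from h import *
for n in("top","side"):
    c=shot(n,n+"0"); print(n,c["fx"],c["k1"],ray(c,280,210))
print(sensors.get_obs())
a=cv2.imread("pics/top0.png")
cv2.imwrite("pics/top0b.png",cv2.resize(a,(800,600),interpolation=cv2.INTER_CUBIC))
a=cv2.imread("pics/side0.png")
cv2.imwrite("pics/side0b.png",cv2.resize(a,(800,600),interpolation=cv2.INTER_CUBIC))
E
```

```text
pics
top 389.41546684773624 -0.11334148111724332 (array([0.34845238, 0.04459375, 1.0727751 ]), array([ 0.16858836, -0.01464599, -0.98577784]))
side 382.18275185674264 -0.01022043048349652 (array([0.43107068, 0.66875693, 0.75343559]), array([ 0.1187944 , -0.67348301, -0.72966489]))
{'time_s': 0.1, 'qpos': array([-72.93018676,  18.43436562,  -4.01456747,  83.16744023,
         1.29529414,  78.54085962,  -3.26074111]), 'joint_velocities': array([ 0.04235622, -0.1907757 , -0.0594663 , -0.18088176, -0.100593  ,
        0.0116545 , -0.03855373]), 'effort': array([ 7.14201724e-05, -4.92564726e+01, -4.05571125e-01, -3.13402212e+01,
       -6.42496976e-02,  3.93968972e-02,  6.34913476e-05]), 'tool_pos': array([0.18194377, 0.62351907, 0.22957994]), 'tool_rot': array([-1.79902578e+02,  6.03704417e-03,  1.63738179e+02]), 'force': array([ 0.06829746,  0.27027414, -0.47956648]), 'wrist_torque': array([ 0.01755794,  0.03910499, -0.0297109 ]), 'grasp_force': 0.0, 'grip_width': 0.08744397386669957}
```

View pics/top0b.png

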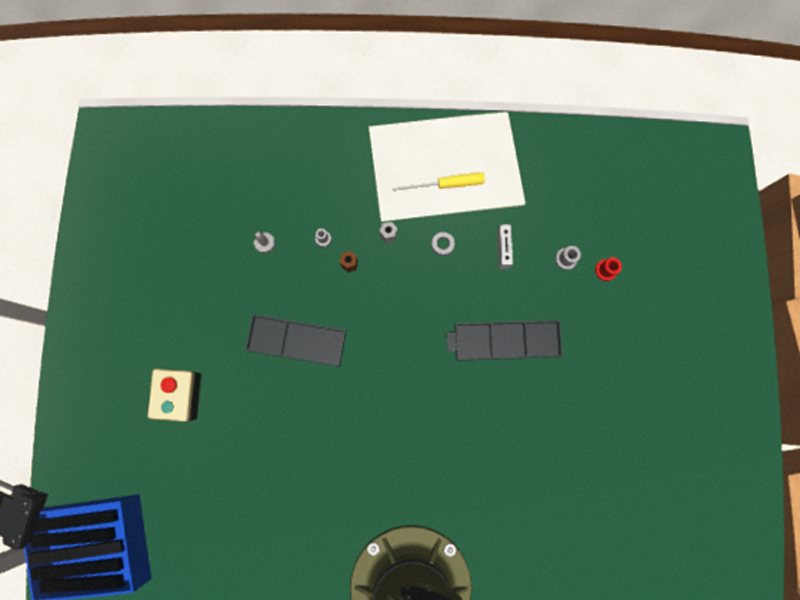

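View pics/side0b.png

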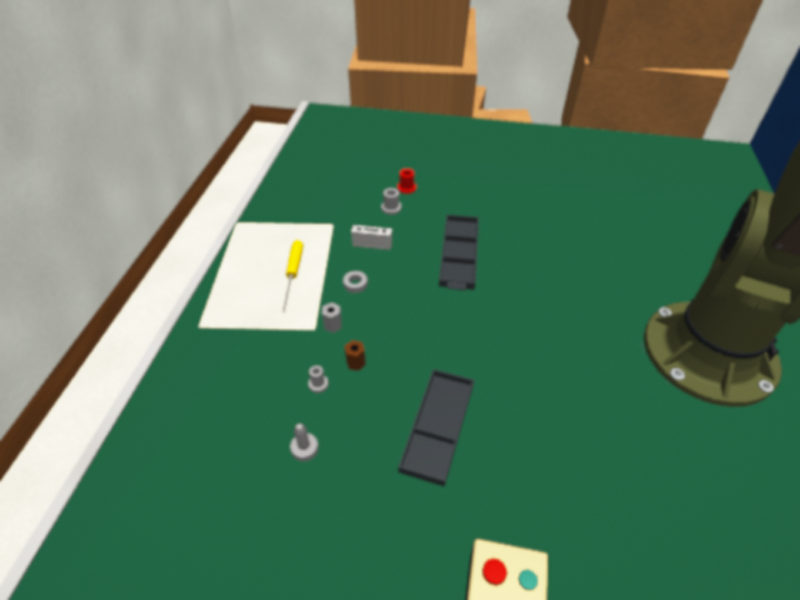

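Top view (800x600 px): punch (263,241), small bush (322,236), hex standoff (388,230), brown look-alike hex (348,261), spacer ring (443,243), rail (506,245), large steel bush (568,257) and red look-alike bush (608,268). Tray2 is at (297,341) and tray3 at (507,340), with its tab at the left (+y) end. The side view agrees. The steel bush fits "large flanged bush" because it is grey with a flange. The grey hex fits "standoff" because it is not the brown one.

```bash
cat > blobs.py <<'E'
from h import *
for n,roi in(("top0",(140,170,270,450)),("side0",(110,200,345,350))):
    c=load(n); im=c["image"]; hsv=cv2.cvtColor(im,cv2.COLOR_RGB2HSV)
    g=((hsv[...,0]>60)&(hsv[...,0]<90)&(hsv[...,1]>110))
    m=np.uint8(~g)*255; k=np.zeros_like(m); y0,x0,y1,x1=roi; k[y0:y1,x0:x1]=255; m&=k
    N,L,S,C=cv2.connectedComponentsWithStats(m,connectivity=4)
    for i in range(1,N):
        if S[i,4]<40: continue
        b=(L==i); hue=np.median(hsv[b],0); r=cv2.minAreaRect(np.argwhere(b)[:,::-1].astype(np.float32))
        print(n,S[i].tolist(),C[i].round(1),hue,[np.round(q,1) for q in r], plane(c,*C[i],.02).round(3)[:2])
t=load("top0")["image"][145:200,165:445]; s=load("side0")["image"][110:330,190:340]
t=cv2.resize(t,None,fx=2.85,fy=2.85,interpolation=cv2.INTER_CUBIC)
s=cv2.resize(s,None,fx=2,fy=2,interpolation=cv2.INTER_CUBIC)
o=np.zeros((600,800,3),np.uint8); o[:t.shape[0],:t.shape[1]]=t[:,:800]; o[160:600,0:300]=s
tr=cv2.resize(load("top0")["image"][215:262,165:400],None,fx=2.1,fy=2.1,interpolation=cv2.INTER_CUBIC); tr=np.uint8(np.clip(tr*1.8,0,255)); o[200:200+tr.shape[0],305:305+min(495,tr.shape[1])]=tr[:,:495]
cv2.imwrite("pics/crop1.png",o[:,:,::-1])
E
python3 blobs.py
```

```text
top0 [264, 140, 105, 31, 1249] [301.6 147.5] [ 23.  13. 246.] [array([316., 155.]), array([ 30., 104.]), np.float64(90.0)] [ 0.71  -0.029]
top0 [347, 156, 13, 33, 368] [353.  172.3] [ 30.   12.  158.5] [array([352.9, 172. ]), array([32.1, 11.7]), np.float64(86.6)] [ 0.64  -0.175]
top0 [220, 159, 13, 14, 137] [225.5 165.8] [ 15.  10. 136.] [array([226. , 165.5]), array([13., 12.]), np.float64(90.0)] [0.651 0.184]
top0 [301, 161, 18, 19, 221] [309.7 169.9] [ 60.  10. 159.] [array([309.7, 170.1]), array([17.4, 17.4]), np.float64(26.6)] [ 0.644 -0.052]
top0 [177, 162, 16, 16, 208] [184.6 169.2] [ 12.  10. 134.] [array([184.5, 169.5]), array([15., 15.]), np.float64(90.0)] [0.639 0.299]
top0 [388, 171, 19, 18, 262] [397.2 179.7] [ 18.  10. 126.] [array([397. , 179.5]), array([17., 18.]), np.float64(90.0)] [ 0.622 -0.301]
top0 [237, 175, 14, 16, 164] [243.8 182.5] [ 12. 152.  93.] [array([244.1, 182.7]), array([14.8, 13. ]), np.float64(63.4)] [0.604 0.131]
top0 [416, 179, 20, 18, 277] [425.4 187.6] [  1. 209. 144.] [array([425.3, 187.3]), array([16.3, 19.8]), np.float64(45.0)] [ 0.601 -0.38
[... 825 characters left out ...]
.64  -0.175]
side0 [239, 189, 19, 17, 249] [248.2 196.5] [ 65.  11. 138.] [array([248., 197.]), array([16., 18.]), np.float64(90.0)] [ 0.644 -0.042]
side0 [240, 237, 16, 23, 282] [248.3 247.8] [ 12.  187.5  73. ] [array([247.5, 248. ]), array([22., 15.]), np.float64(90.0)] [0.604 0.128]
side0 [215, 255, 16, 21, 247] [221.9 265.2] [ 64.   6. 126.] [array([221., 265.]), array([19.7, 15.2]), np.float64(63.4)] [0.652 0.188]
side0 [279, 259, 53, 80, 2500] [305.4 299. ] [103.  26.  78.] [array([305. , 297.8]), array([34.8, 76.7]), np.float64(16.7)] [0.45  0.242]
side0 [202, 296, 22, 27, 408] [212.1 310.4] [ 30.   6. 131.] [array([210.8, 310.2]), array([25.5, 20.5]), np.float64(45.0)] [0.641 0.303]
```

View pics/crop1.png

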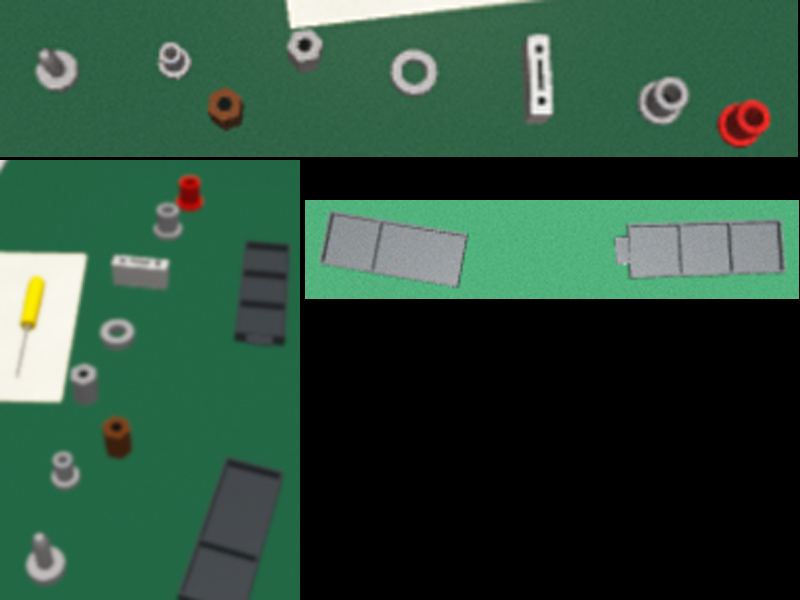

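The crop confirms it: the grey flanged bush at crop (665,100) and the grey hex at (305,48) are the parts. The red and brown ones are look-alikes, and the trays are not ambiguous. Next I move over the row to look with the wrist camera.

```bash
cat > goal.py <<'E'
from h import *
from scipy.spatial.transform import Rotation as Ro
# args: x y z yaw (m,deg) repeated; shifts from the present measured pose
o=sensors.get_obs(); R0=Ro.from_euler("xyz",o["tool_rot"],degrees=True); p=np.array(o["tool_pos"])
a=list(map(float,sys.argv[1:]))
for i in range(0,len(a),4):
    x,y,z,w=a[i:i+4]
    c=[Ro.from_euler("xyz",[180,0,w+k],degrees=True) for k in(0,)]
    d=R0.inv().apply(np.array([x,y,z])-p)*1000; r=(R0.inv()*c[0]).as_rotvec()
    print(np.round(d,1),np.round(r,3),"rows",np.ceil(max(np.linalg.norm(d)/62.5,np.degrees(np.linalg.norm(r))/10.7)))
E
python3 goal.py .182 .624 .35 164 .52 .17 .40 180
```

```text
[ 1.000e-01  3.000e-01 -1.204e+02] [-0.002  0.    -0.005] rows 2.0
[-451.5 -341.  -169.8] [-0.002 -0.    -0.284] rows 10.0
```

drive_tool --moves '[{"x": 0, "y": 0, "z": -62, "fingers": -1}, {"x": 0, "y": 0, "z": -120}, {"x": -450, "y": -341, "z": -170, "rz": -0.284}, {"x": -450, "y": -341, "z": -170, "rz": -0.284}, {"x": -450, "y": -341, "z": -170, "rz": -0.284}, {"x": -450, "y": -341, "z": -170, "rz": -0.284}, {"x": -450, "y": -341, "z": -170, "rz": -0.284}, {"x": -450, "y": -341, "z": -170, "rz": -0.284}, {"x": -450, "y": -341, "z": -170, "rz": -0.284}, {"x": -450, "y": -341, "z": -170, "rz": -0.284}, {"x": -450, "y": -341, "z": -170, "rz": -0.284}, {"x": -450, "y": -341, "z": -170, "rz": -0.284}, {"x": -450, "y": -341, "z": -170, "rz": -0.284}]'

```text
invalid input at $.moves[0]: expected keys x, y, z, rx, ry, rz, fingers
```

```bash
python3 - <<'E'
from h import *
c=shot("wrist","w1"); print(c["fx"],c["k1"],ray(c,280,210)); 
for u,v in((0,0),(559,0),(559,419),(0,419)): print(plane(c,u,v,0).round(3))
print(c["R"])
o=sensors.get_obs(); print(o["tool_pos"],o["tool_rot"],o["qpos"])
E
```

```text
374.5113350822092 -0.027152729693860303 (array([0.10443125, 0.64540873, 0.38349842]), array([ 0.28496147, -0.10122832, -0.95343217]))
[-0.053  0.411  0.   ]
[0.095 0.914 0.   ]
[0.603 0.877 0.   ]
[0.395 0.162 0.   ]
[[ 0.28096196  0.95971831 -0.00106701]
 [ 0.91926841 -0.26880036  0.28756208]
 [ 0.27569178 -0.08177488 -0.95776141]]
[0.18190197 0.62360439 0.22970207] [-1.79915311e+02  4.84557460e-03  1.63743858e+02] [-72.93310754  18.43023156  -4.01726063  83.15889178   1.29534779
  78.54080966  -3.26035748]
```

View pics/w1.png

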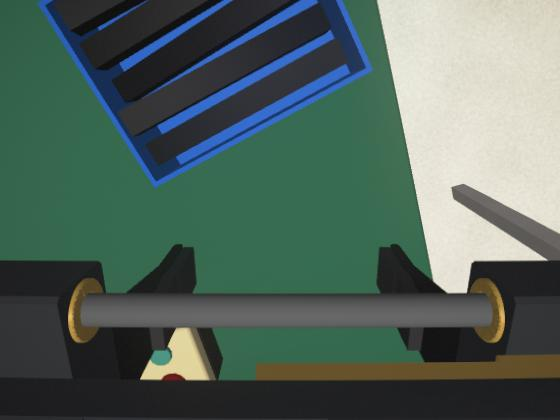

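```bash
python3 goal.py .72 .15 .36 180
```

```text
[-649.2 -304.2 -129.8] [-0.001 -0.    -0.284] rows 12.0
```

drive_tool --moves '[{"x": 0, "y": 0, "z": -62, "rx": 0, "ry": 0, "rz": 0, "fingers": -1}, {"x": 0, "y": 0, "z": -120, "rx": 0, "ry": 0, "rz": 0, "fingers": -1}, {"x": -649, "y": -304, "z": -130, "rx": 0, "ry": 0, "rz": -0.284, "fingers": -1}, {"x": -649, "y": -304, "z": -130, "rx": 0, "ry": 0, "rz": -0.284, "fingers": -1}, {"x": -649, "y": -304, "z": -130, "rx": 0, "ry": 0, "rz": -0.284, "fingers": -1}, {"x": -649, "y": -304, "z": -130, "rx": 0, "ry": 0, "rz": -0.284, "fingers": -1}, {"x": -649, "y": -304, "z": -130, "rx": 0, "ry": 0, "rz": -0.284, "fingers": -1}, {"x": -649, "y": -304, "z": -130, "rx": 0, "ry": 0, "rz": -0.284, "fingers": -1}, {"x": -649, "y": -304, "z": -130, "rx": 0, "ry": 0, "rz": -0.284, "fingers": -1}, {"x": -649, "y": -304, "z": -130, "rx": 0, "ry": 0, "rz": -0.284, "fingers": -1}, {"x": -649, "y": -304, "z": -130, "rx": 0, "ry": 0, "rz": -0.284, "fingers": -1}, {"x": -649, "y": -304, "z": -130, "rx": 0, "ry": 0, "rz": -0.284, "fingers": -1}, {"x": -649, "y": -304, "z": -130, "rx": 0, "ry": 0, "rz": -0.284, "fingers": -1}, {"x": -649, "y": -304, "z": -130, "rx": 0, "ry": 0, "rz": -0.284, "fingers": -1}, {"x": -649, "y": -304, "z": -130, "rx": 0, "ry": 0, "rz": -0.284, "fingers": -1}, {"x": -649, "y": -304, "z": -130, "rx": 0, "ry": 0, "rz": -0.284, "fingers": -1}]'

```text
time_s: 2.15
tool_pos: [0.7194, 0.1517, 0.3602]
tool_rot: [179.9, -0.1, -179.9]
force: [-0.6, 0.7, 0.7]
grip_width: 0.0868
grasp_force: 0.0
```

```bash
python3 - <<'E'
from h import *
c=shot("wrist","w1")
for u,v in((0,0),(559,0),(559,250),(0,250)): print(plane(c,u,v,0).round(3))
o=sensors.get_obs(); print(o["time_s"],o["tool_pos"],o["tool_rot"],o["qpos"].round(1))
E
python3 goal.py .72 -.12 .36 180 .6 -.12 .36 180 .6 .15 .36 180
```

```text
[ 0.524 -0.208  0.   ]
[0.524 0.495 0.   ]
[0.865 0.565 0.   ]
[ 0.865 -0.281  0.   ]
2.2 [0.71914928 0.1522685  0.36067402] [ 1.79921118e+02 -2.84833229e-02 -1.79859263e+02] [-23.8  29.3  17.4  54.8  -8.6  97.   80.6]
[-2.000e-01 -2.723e+02  3.000e-01] [ 0.001 -0.     0.002] rows 5.0
[ 119.8 -272.     0.4] [ 0.001 -0.     0.002] rows 5.0
[119.2  -2.    0.7] [ 0.001 -0.     0.002] rows 2.0
```

View pics/w1.png

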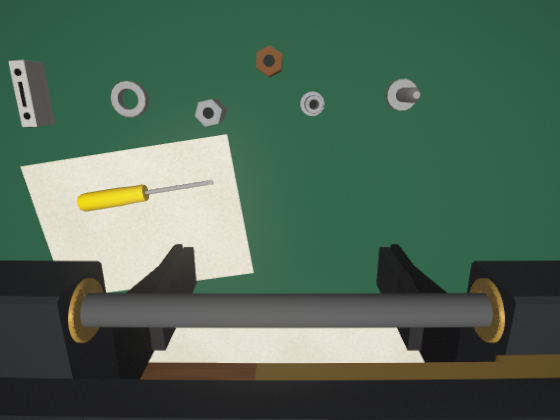

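The wrist view shows the rail at (30,93), ring (129,99), grey hex (209,112), brown hex (268,61), small bush (312,104) and punch (402,95). Two more viewpoints will take in the trays.

drive_tool --moves '[{"x": 120, "y": -2, "z": 0, "rx": 0, "ry": 0, "rz": 0, "fingers": -1}, {"x": 120, "y": -2, "z": 0, "rx": 0, "ry": 0, "rz": 0, "fingers": -1}, {"x": 120, "y": -2, "z": 0, "rx": 0, "ry": 0, "rz": 0, "fingers": -1}, {"x": 120, "y": -2, "z": 0, "rx": 0, "ry": 0, "rz": 0, "fingers": -1}, {"x": 120, "y": -2, "z": 0, "rx": 0, "ry": 0, "rz": 0, "fingers": -1}]'

```text
time_s: 2.82
tool_pos: [0.6009, 0.149, 0.361]
tool_rot: [180.0, 0.1, -180.0]
force: [-0.1, -0.5, 0.6]
grip_width: 0.0869
grasp_force: 0.0
```

```bash
python3 -c "
from h import *
shot('wrist','w4')"
```

drive_tool --moves '[{"x": 0, "y": -270, "z": 0, "rx": 0, "ry": 0, "rz": 0, "fingers": -1}, {"x": 0, "y": -270, "z": 0, "rx": 0, "ry": 0, "rz": 0, "fingers": -1}, {"x": 0, "y": -270, "z": 0, "rx": 0, "ry": 0, "rz": 0, "fingers": -1}, {"x": 0, "y": -270, "z": 0, "rx": 0, "ry": 0, "rz": 0, "fingers": -1}, {"x": 0, "y": -270, "z": 0, "rx": 0, "ry": 0, "rz": 0, "fingers": -1}, {"x": 0, "y": -270, "z": 0, "rx": 0, "ry": 0, "rz": 0, "fingers": -1}, {"x": 0, "y": -270, "z": 0, "rx": 0, "ry": 0, "rz": 0, "fingers": -1}, {"x": 0, "y": -270, "z": 0, "rx": 0, "ry": 0, "rz": 0, "fingers": -1}]'

```text
time_s: 3.88
tool_pos: [0.6006, -0.1189, 0.3603]
tool_rot: [180.0, -0.0, -179.8]
force: [0.5, 0.0, -0.1]
grip_width: 0.0871
grasp_force: 0.0
```

```bash
python3 -c "
from h import *
shot('wrist','w3')
a=load('w4')['image'][:255,:,::-1]; b=load('w3')['image'][:255,:,::-1]
cv2.imwrite('pics/w34.png',np.vstack([a,b]))
o=sensors.get_obs(); print(o['time_s'],o['tool_pos'],o['tool_rot'])"
```

```text
3.925 [ 0.60048543 -0.11929081  0.36044386] [ 1.79962138e+02 -3.17410782e-03 -1.79789825e+02]
```

View pics/w34.png

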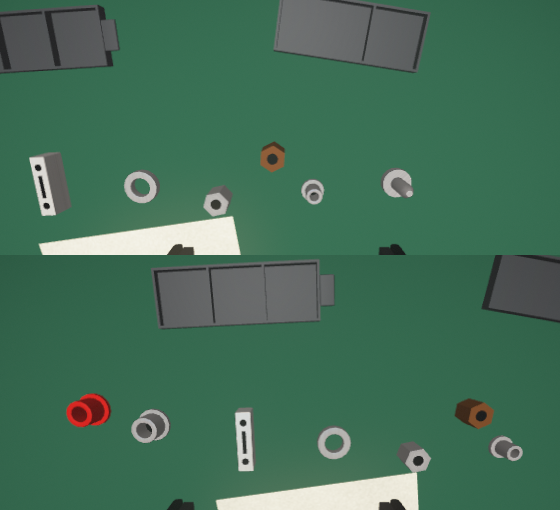

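Shown are w4 (top half) and w3 (bottom half). In w4: punch tip (408,193), small-bush bore (314,196), hex bore (216,204), tray2 centre (350,35). In w3, with rows less 255: big-bush bore (145,174), rail (245,185), hex bore (418,206), tray3 centre (240,39) with its tab at right.

```bash
cat > meas.py <<'E'
from h import *
W={n:load(n) for n in("w1","w3","w4")}
def bore(n,u,v,r):
    c=W[n]; g=c["image"].max(2).astype(float); m=np.zeros(g.shape,np.uint8); cv2.circle(m,(u,v),r,1,-1)
    th=g[m>0].min()+25; b=np.uint8((g<th)&(m>0)); N,L,S,C=cv2.connectedComponentsWithStats(b)
    i=1+np.argmax(S[1:,4]); return c,*C[i]
for name,l in dict(small=[("w1",313,104,7),("w4",314,196,7),("w3",514,197,7)],hexs=[("w1",208,113,7),("w4",216,204,7),("w3",418,206,7)]).items():
    o=[bore(*q) for q in l]; X,e=tri(o); print(name,X.round(4),np.round(e,4),[np.round(q[1:],1) for q in o])
# big bush: bore in w3, and top camera for height
o=[bore("w3",145,173,9)]; t=load("top0"); W["top0"]=t; W["side0"]=load("side0")
o+=[bore("top0",401,178,4),bore("side0",274,134,4)]
X,e=tri(o); print("big",X.round(4),np.round(e,4),[np.round(q[1:],1) for q in o], plane(o[0][0],*o[0][1:],.044).round(4))
# rail top: bright face
for n,(u,v) in dict(w1=(30,93),w3=(245,185),w4=(45,185)).items():
    c=W[n]; g=c["image"]; roi=np.zeros(g.shape[:2],np.uint8); roi[max(v-45,0):v+38,max(u-28,0):u+28]=1
    m=np.uint8((g.min(2)>175)&(roi>0)); m=cv2.morphologyEx(m,cv2.MORPH_CLOSE,np.ones((7,7)))
    N,L,S,C=cv2.connectedComponentsWithStats(m); i=1+np.argmax(S[1:,4])
    r=cv2.minAreaRect(np.argwhere(L==i)[:,::-1].astype(np.float32)); B=cv2.boxPoints(r)
    P=np.array([plane(c,*b,.04) for b in B]); print("rail",n,r,P.mean(0).round(4),[np.linalg.norm(P[k]-P[(k+1)%4]).round(4) for k in(0,1)])
    d=P[0]-P[1] if np.linalg.norm(P[0]-P[1])>np.linalg.norm(P[1]-P[2]) else P[1]-P[2]
    print("  yaw",np.degrees(np.arctan2(d[1],d[0]))%180); W[n]["r"]=r[0]
print("rail tri",tri([(W[n],*W[n]["r"]) for n in("w1","w3","w4")]))
# foot/flange outlines, hex outline, trays by green-free mask
for name,n,(u,v),z in(("punch","w4",(397,183),.014),("punch","w1",(402,95),.014),("big","w3",(150,170),.008),("small","w4",(313,190),.008),("hex","w1",(209,112),.042),("hex","w4",(216,204),.042),("tray2","w4",(320,30),.018),("tray3","w3",(240,40),.018)):
    c=W[n]; hsv=cv2.cvtColor(c["image"],cv2.COLOR_RGB2HSV)
    m=np.uint8(~((hsv[...,0]>60)&(hsv[...,0]<92)&(hsv[...,1]>90)))
    if name=="hex": m=np.uint8((hsv[...,2]>135)&(hsv[...,1]<40)); m=cv2.morphologyEx(m,cv2.MORPH_CLOSE,np.ones((11,11)))
    N,L,S,C=cv2.connectedComponentsWithStats(m,connectivity=4); b=np.uint8(L==L[v,u])
    k=cv2.findContours(b,0,2)[0]; k=max(k,key=cv2.contourArea)[:,0]
    P=np.array([plane(c,*q,z)[:2] for q in k],np.float32); r=cv2.minAreaRect(P)
    print(name,n,len(k),[np.round(q,4) for q in r],"minx/max",P.min(0).round(4),P.max(0).round(4))
    if name=="hex": h=cv2.approxPolyDP(P,.005,True)[:,0]; print(len(h),h.round(4).tolist())
    cv2.drawContours(c["image"],[k.reshape(-1,1,2)],-1,(255,0,255),1)
cv2.imwrite("pics/over.png",np.vstack([W["w4"]["image"][:255,:,::-1],W["w3"]["image"][:255,:,::-1]]))
E
python3 meas.py
```

```text
small [0.6507 0.1848 0.0399] [0.0012 0.0023 0.0013] [array([313.1, 103.7]), array([313. , 193.5]), array([514.9, 197.5])]
hexs [0.6621 0.0555 0.0427] [0.0001 0.0002 0.0001] [array([207.7, 112.5]), array([215.2, 204.1]), array([418. , 205.2])]
big [ 0.6195 -0.2961  0.0473] [0.0021 0.0024 0.0029] [array([148.4, 172.5]), array([399.2, 178.8]), array([273.5, 134.2])] [ 0.6189 -0.2954  0.044 ]
rail w1 ((22.136268615722656, 93.26217651367188), (68.12837982177734, 13.725831985473633), 78.17850494384766) [ 0.6388 -0.1733  0.04  ] [np.float64(0.0175), np.float64(0.0791)]
  yaw 2.072326438832306
rail w3 ((243.841552734375, 186.14768981933594), (58.520870208740234, 14.089384078979492), 86.8201675415039) [ 0.6385 -0.1738  0.04  ] [np.float64(0.018), np.float64(0.0784)]
  yaw 1.7451583163763758
rail w4 ((42.11619186401367, 185.97488403320312), (59.807186126708984, 13.551716804504395), 77.79953002929688) [ 0.6386 -0.1733  0.04  ] [np.float64(0.0186), np.float64(0.0793)]
  yaw 1.8015065396168382
rail tri (array([ 0.63792553, -0.17388021,  0.03900567]), [np.float64(2.650559121560826e-05), np.float64
[... 1769 characters left out ...]
293503], [0.6498000025749207, 0.04390000179409981], [0.6844000220298767, 0.039000000804662704], [0.7196000218391418, -0.19200000166893005], [0.7437000274658203, -0.1881999969482422], [0.743399977684021, -0.11429999768733978], [0.7541000247001648, -0.1088000014424324], [0.7491999864578247, -0.02800000086426735], [0.722100019454956, -0.007300000172108412], [0.7235000133514404, 0.019999999552965164], [0.7944999933242798, 0.016100000590085983]]
tray2 w4 112 [array([0.4485, 0.2281]), array([0.1841, 0.0717]), np.float64(81.8673)] minx/max [0.4139 0.1327] [0.4958 0.3235]
tray3 w3 63 [array([ 0.4568, -0.1714]), array([0.0716, 0.2223]), np.float64(2.7108)] minx/max [ 0.4176 -0.2835] [ 0.4967 -0.06  ]
```

View pics/over.png

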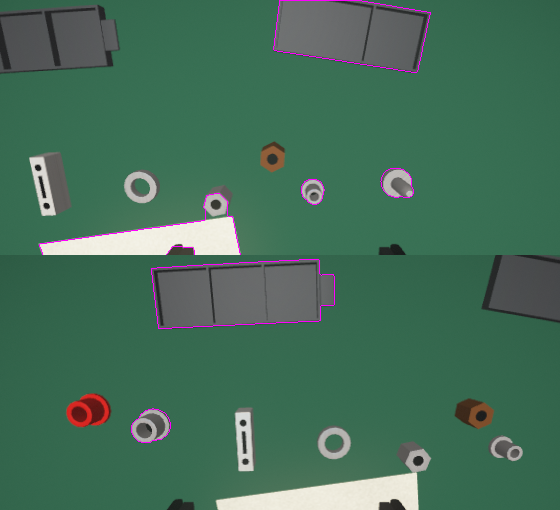

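Outlines sit well on the parts. The triangulated heights match the text: 40 mm small bush, 43 mm hex, 39 mm rail. Next I check the big bush's sleeve, and the tray rim heights across two views.

```bash
cat > m2.py <<'E'
from h import *
W={n:load(n) for n in("w1","w3","w4")}
def cnt(n,u,v):
    hsv=cv2.cvtColor(W[n]["image"],cv2.COLOR_RGB2HSV); m=np.uint8(~((hsv[...,0]>60)&(hsv[...,0]<92)&(hsv[...,1]>90)))
    L=cv2.connectedComponents(m,connectivity=4)[1]; k=cv2.findContours(np.uint8(L==L[v,u]),0,2)[0]; return max(k,key=cv2.contourArea)[:,0].astype(float)
ext=lambda k,d: k[k@np.array(d)>=(k@np.array(d)).max()-.5].mean(0)
k=cnt("w3",150,170)
for z,r in((.008,.022),(.044,.017)):
    P=np.array([plane(W["w3"],*q,z)[:2] for q in k]); print(z,"xmin+r",P[:,0].min()+r,"xmax-r",P[:,0].max()-r,"ymin+r",P[:,1].min()+r,"ymax-r",P[:,1].max()-r)
a,b=cnt("w3",240,40),cnt("w4",320,30)
c4,c3=cnt("w4",70,40),cnt("w3",540,40)
# near corners: tray3 lower-right in w3 / w4 (excluding tab), tray2 lower-left
e=[ext(a,(1,3.)),ext(c4,(1,3.))]; print("tray3 corner",e,tri([(W["w3"],*e[0]),(W["w4"],*e[1])]))
e=[ext(c3,(-3,1.)),ext(b,(-3,1.))]; print("tray2 corner",e,tri([(W["w3"],*e[0]),(W["w4"],*e[1])]))
E
python3 m2.py; python3 goal.py .621 -.299 .08 180 .621 -.299 .026 180
```

```text
0.008 xmin+r 0.6214377483013721 xmax-r 0.6251126754254664 ymin+r -0.3117738897143735 ymax-r -0.3001899499314753
0.044 xmin+r 0.6107858142638859 xmax-r 0.6210708965080802 ymin+r -0.30156097309898366 ymax-r -0.283929235134607
tray3 corner [array([318.,  66.]), array([110.,  66.])] (array([ 0.48729473, -0.07822633,  0.00529316]), [np.float64(7.661840354478952e-05), np.float64(7.661840354494272e-05)])
tray2 corner [array([482.,  53.]), array([273.,  49.])] (array([0.46866001, 0.13224189, 0.00413714]), [np.float64(0.0008948743736972187), np.float64(0.0008948743736973182)])
[ -19.9 -180.   280.3] [ 0.001 -0.     0.004] rows 6.0
[ -19.9 -180.   334.3] [ 0.001 -0.     0.004] rows 7.0
```

Large bush at (0.621, -0.301). Tray corners come out consistent with the outline near the bench. Now the big bush.

drive_tool --force 30 --moves '[{"x": -20, "y": -181, "z": 240, "rx": 0, "ry": 0, "rz": 0, "fingers": -0.38}, {"x": -20, "y": -181, "z": 240, "rx": 0, "ry": 0, "rz": 0, "fingers": -0.38}, {"x": -20, "y": -181, "z": 240, "rx": 0, "ry": 0, "rz": 0, "fingers": -0.38}, {"x": -20, "y": -181, "z": 240, "rx": 0, "ry": 0, "rz": 0, "fingers": -0.38}, {"x": -20, "y": -181, "z": 240, "rx": 0, "ry": 0, "rz": 0, "fingers": -0.38}, {"x": -20, "y": -181, "z": 240, "rx": 0, "ry": 0, "rz": 0, "fingers": -0.38}, {"x": -20, "y": -181, "z": 240, "rx": 0, "ry": 0, "rz": 0, "fingers": -0.38}, {"x": -20, "y": -181, "z": 240, "rx": 0, "ry": 0, "rz": 0, "fingers": -0.38}]'

```text
time_s: 4.92
tool_pos: [0.6219, -0.3009, 0.1227]
tool_rot: [180.0, 0.2, -179.8]
force: [-0.0, 0.2, -0.3]
grip_width: 0.0599
grasp_force: 0.0
```

```bash
python3 goal.py .621 -.301 .026 180
```

```text
[ 1.3 -0.1 96.7] [0.    0.004 0.003] rows 2.0
```

drive_tool --force 30 --moves '[{"x": 1, "y": 0, "z": 50, "rx": 0, "ry": 0, "rz": 0, "fingers": -0.38}, {"x": 1, "y": 0, "z": 85, "rx": 0, "ry": 0, "rz": 0, "fingers": -0.38}, {"x": 1, "y": 0, "z": 96, "rx": 0, "ry": 0, "rz": 0, "fingers": -0.38}, {"x": 1, "y": 0, "z": 96, "rx": 0, "ry": 0, "rz": 0, "fingers": -0.38}, {"x": 1, "y": 0, "z": 96, "rx": 0, "ry": 0, "rz": 0, "fingers": 0.6}, {"x": 1, "y": 0, "z": 96, "rx": 0, "ry": 0, "rz": 0, "fingers": 0.6}, {"x": 1, "y": 0, "z": 96, "rx": 0, "ry": 0, "rz": 0, "fingers": 0.6}, {"x": 1, "y": 0, "z": 96, "rx": 0, "ry": 0, "rz": 0, "fingers": 0.6}, {"x": 1, "y": 0, "z": 96, "rx": 0, "ry": 0, "rz": 0, "fingers": 0.6}]'

```text
time_s: 6.05
tool_pos: [0.6195, -0.3024, 0.0254]
tool_rot: [180.0, 0.1, -180.0]
force: [-0.7, 1.7, 4.7]
grip_width: 0.034
grasp_force: 30.0
```

```bash
python3 goal.py .621 -.301 .15 180 .454 -.1135 .12 180 .454 -.1135 .031 180
```

```text
[  -1.6    1.5 -124.6] [0.    0.001 0.   ] rows 2.0
[165.4 189.  -94.7] [0.    0.001 0.   ] rows 5.0
[165.4 189.   -5.7] [0.    0.001 0.   ] rows 5.0
```

Gripped at 34 mm, which is the sleeve diameter. Next: lift, carry and hover over the pocket.

drive_tool --moves '[{"x": 0, "y": 0, "z": -50, "rx": 0, "ry": 0, "rz": 0, "fingers": 0.6}, {"x": 0, "y": 0, "z": -100, "rx": 0, "ry": 0, "rz": 0, "fingers": 0.6}, {"x": 0, "y": 0, "z": -115, "rx": 0, "ry": 0, "rz": 0, "fingers": 0.6}, {"x": 50, "y": 57, "z": -115, "rx": 0, "ry": 0, "rz": 0, "fingers": 0.6}, {"x": 90, "y": 103, "z": -110, "rx": 0, "ry": 0, "rz": 0, "fingers": 0.6}, {"x": 130, "y": 149, "z": -100, "rx": 0, "ry": 0, "rz": 0, "fingers": 0.6}, {"x": 165, "y": 189, "z": -80, "rx": 0, "ry": 0, "rz": 0, "fingers": 0.6}, {"x": 165, "y": 189, "z": -60, "rx": 0, "ry": 0, "rz": 0, "fingers": 0.6}, {"x": 165, "y": 189, "z": -40, "rx": 0, "ry": 0, "rz": 0, "fingers": 0.6}, {"x": 165, "y": 189, "z": -40, "rx": 0, "ry": 0, "rz": 0, "fingers": 0.6}, {"x": 165, "y": 189, "z": -40, "rx": 0, "ry": 0, "rz": 0, "fingers": 0.6}]'

```text
time_s: 7.42
tool_pos: [0.454, -0.1138, 0.0645]
tool_rot: [-180.0, -0.0, 180.0]
force: [-0.6, 0.3, -3.1]
grip_width: 0.0335
grasp_force: 30.0
```

```bash
python3 goal.py .454 -.1135 .031 180 .454 -.1135 .12 180
python3 -c "
from h import *
c=shot('wrist','w5')
shot('top','t5')
a=load('t5')['image'][130:270,150:450,::-1]; cv2.imwrite('pics/t5c.png',np.vstack([cv2.resize(a,(640,299),interpolation=cv2.INTER_CUBIC),cv2.resize(c['image'][:260,:,::-1],(640,297))]))"
```

```text
[-0.1  0.4 33.5] [-0. -0. -0.] rows 1.0
[ -0.    0.3 -55.5] [-0. -0. -0.] rows 1.0
```

View pics/t5c.png

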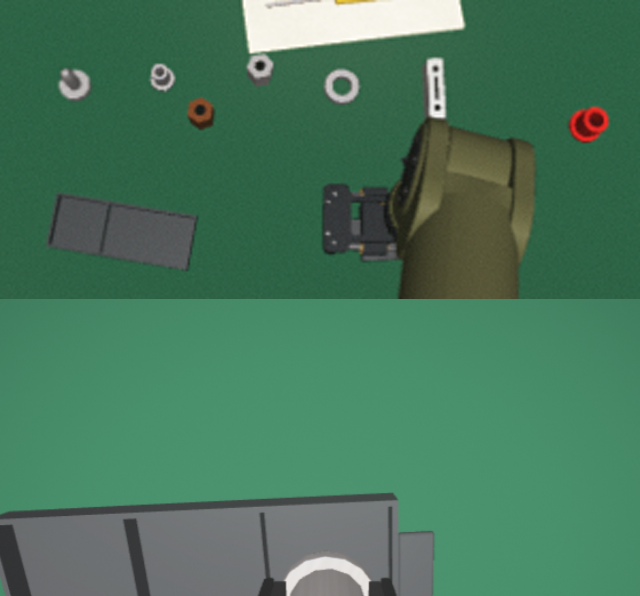

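The bush hangs centred over the tab-end pocket (wrist pane: walls at 263 and 390, flange at 327). Lower and release.

drive_tool --moves '[{"x": 0, "y": 0, "z": 15, "rx": 0, "ry": 0, "rz": 0, "fingers": 0.6}, {"x": 0, "y": 0, "z": 27, "rx": 0, "ry": 0, "rz": 0, "fingers": 0.6}, {"x": 0, "y": 0, "z": 33, "rx": 0, "ry": 0, "rz": 0, "fingers": 0.6}, {"x": 0, "y": 0, "z": 34, "rx": 0, "ry": 0, "rz": 0, "fingers": 0.6}, {"x": 0, "y": 0, "z": 34, "rx": 0, "ry": 0, "rz": 0, "fingers": 0.6}]'

```text
time_s: 8.15
tool_pos: [0.4542, -0.1137, 0.0306]
tool_rot: [-180.0, 0.0, -180.0]
force: [0.8, -0.4, -1.7]
grip_width: 0.0339
grasp_force: 30.0
```

drive_tool --moves '[{"x": 0, "y": 0, "z": 0, "rx": 0, "ry": 0, "rz": 0, "fingers": -0.38}, {"x": 0, "y": 0, "z": 0, "rx": 0, "ry": 0, "rz": 0, "fingers": -0.38}, {"x": 0, "y": 0, "z": 0, "rx": 0, "ry": 0, "rz": 0, "fingers": -0.38}, {"x": 0, "y": 0, "z": -50, "rx": 0, "ry": 0, "rz": 0, "fingers": -0.38}, {"x": 0, "y": 0, "z": -100, "rx": 0, "ry": 0, "rz": 0, "fingers": -0.38}, {"x": -186, "y": 412, "z": -110, "rx": 0, "ry": 0, "rz": 0, "fingers": -0.38}, {"x": -186, "y": 412, "z": -110, "rx": 0, "ry": 0, "rz": 0, "fingers": -0.38}, {"x": -186, "y": 412, "z": -110, "rx": 0, "ry": 0, "rz": 0, "fingers": -0.38}, {"x": -186, "y": 412, "z": -110, "rx": 0, "ry": 0, "rz": 0, "fingers": -0.38}, {"x": -186, "y": 412, "z": -110, "rx": 0, "ry": 0, "rz": 0, "fingers": -0.38}, {"x": -186, "y": 412, "z": -110, "rx": 0, "ry": 0, "rz": 0, "fingers": -0.38}, {"x": -186, "y": 412, "z": -110, "rx": 0, "ry": 0, "rz": 0, "fingers": -0.38}, {"x": -186, "y": 412, "z": -110, "rx": 0, "ry": 0, "rz": 0, "fingers": -0.38}, {"x": -186, "y": 412, "z": -100, "rx": 0, "ry": 0, "rz": 0, "fingers": -0.38}, {"x": -186, "y": 412, "z": -90, "rx": 0, "ry": 0, "rz": 0, "fingers": -0.38}, {"x": -186, "y": 412, "z": -90, "rx": 0, "ry": 0, "rz": 0, "fingers": -0.38}]'

```text
time_s: 10.15
tool_pos: [0.6392, 0.2956, 0.1192]
tool_rot: [-179.9, -0.1, 179.9]
force: [-0.5, 0.1, -0.1]
grip_width: 0.0604
grasp_force: 0.0
```

```bash
python3 goal.py .6403 .2990 .030 180 
python3 -c "
from h import *
o=sensors.get_obs(); print(o['qpos'].round(1))
c=shot('top','t6'); s=shot('side','s6')
a=c['image'][200:260,290:400,::-1]; b=s['image'][100:220,220:380,::-1]
cv2.imwrite('pics/t6c.png',np.hstack([cv2.resize(a,(440,240)),cv2.resize(b,(320,240))]))"
```

```text
[-1.3  3.6 89.2] [-0.002 -0.002 -0.003] rows 2.0
[-35.8  28.9  12.2  82.3  -6.2  69.6  67. ]
```

View pics/t6c.png

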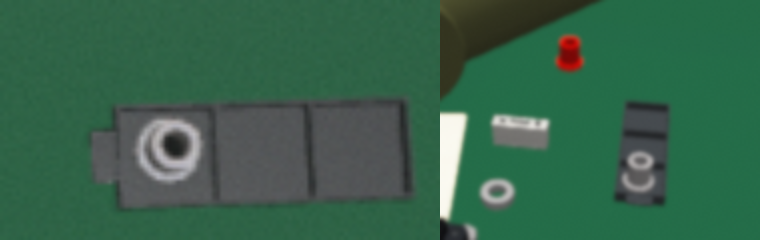

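The big bush stands upright in the tab-end pocket (crop 170,150). Now the punch.

drive_tool --moves '[{"x": -1, "y": 3, "z": 40, "rx": 0, "ry": 0, "rz": 0, "fingers": -0.38}, {"x": -1, "y": 3, "z": 78, "rx": 0, "ry": 0, "rz": 0, "fingers": -0.38}, {"x": -1, "y": 3, "z": 89, "rx": 0, "ry": 0, "rz": 0, "fingers": -0.38}, {"x": -1, "y": 3, "z": 89, "rx": 0, "ry": 0, "rz": 0, "fingers": -0.38}, {"x": -1, "y": 3, "z": 89, "rx": 0, "ry": 0, "rz": 0, "fingers": 0.9}, {"x": -1, "y": 3, "z": 89, "rx": 0, "ry": 0, "rz": 0, "fingers": 0.9}, {"x": -1, "y": 3, "z": 89, "rx": 0, "ry": 0, "rz": 0, "fingers": 0.9}, {"x": -1, "y": 3, "z": 89, "rx": 0, "ry": 0, "rz": 0, "fingers": 0.9}, {"x": -1, "y": 3, "z": 89, "rx": 0, "ry": 0, "rz": 0, "fingers": 0.9}, {"x": -1, "y": 3, "z": 89, "rx": 0, "ry": 0, "rz": 0, "fingers": 0.9}]'

```text
time_s: 11.5
tool_pos: [0.6409, 0.3017, 0.0316]
tool_rot: [180.0, 0.0, -180.0]
force: [-0.4, 0.2, -0.1]
grip_width: 0.0171
grasp_force: 30.0
```

```bash
python3 goal.py .64 .299 .15 180 .457 -.1804 .15 180 .457 -.1804 .075 180
```

```text
[   0.9   -2.7 -118.4] [0. 0. 0.] rows 2.0
[ 184.1 -482.  -118.6] [0. 0. 0.] rows 9.0
[ 184.1 -482.   -43.6] [0. 0. 0.] rows 9.0
```

drive_tool --moves '[{"x": 0, "y": 0, "z": -50, "rx": 0, "ry": 0, "rz": 0, "fingers": 0.9}, {"x": 0, "y": 0, "z": -100, "rx": 0, "ry": 0, "rz": 0, "fingers": 0.9}, {"x": 0, "y": 0, "z": -118, "rx": 0, "ry": 0, "rz": 0, "fingers": 0.9}, {"x": 20, "y": -50, "z": -118, "rx": 0, "ry": 0, "rz": 0, "fingers": 0.9}, {"x": 40, "y": -104, "z": -118, "rx": 0, "ry": 0, "rz": 0, "fingers": 0.9}, {"x": 60, "y": -158, "z": -118, "rx": 0, "ry": 0, "rz": 0, "fingers": 0.9}, {"x": 80, "y": -212, "z": -118, "rx": 0, "ry": 0, "rz": 0, "fingers": 0.9}, {"x": 101, "y": -266, "z": -118, "rx": 0, "ry": 0, "rz": 0, "fingers": 0.9}, {"x": 122, "y": -320, "z": -118, "rx": 0, "ry": 0, "rz": 0, "fingers": 0.9}, {"x": 143, "y": -374, "z": -118, "rx": 0, "ry": 0, "rz": 0, "fingers": 0.9}, {"x": 164, "y": -428, "z": -118, "rx": 0, "ry": 0, "rz": 0, "fingers": 0.9}, {"x": 178, "y": -464, "z": -118, "rx": 0, "ry": 0, "rz": 0, "fingers": 0.9}, {"x": 184, "y": -482, "z": -100, "rx": 0, "ry": 0, "rz": 0, "fingers": 0.9}, {"x": 184, "y": -482, "z": -75, "rx": 0, "ry": 0, "rz": 0, "fingers": 0.9}, {"x": 184, "y": -482, "z": -44, "rx": 0, "ry": 0, "rz": 0, "fingers": 0.9}, {"x": 184, "y": -482, "z": -44, "rx": 0, "ry": 0, "rz": 0, "fingers": 0.9}, {"x": 184, "y": -482, "z": -44, "rx": 0, "ry": 0, "rz": 0, "fingers": 0.9}]'

```text
time_s: 13.62
tool_pos: [0.4571, -0.1806, 0.0758]
tool_rot: [-180.0, -0.0, -180.0]
force: [0.7, -0.0, -2.6]
grip_width: 0.0172
grasp_force: 30.0
```

```bash
python3 goal.py .457 -.1804 .0365 180
python3 -c "
from h import *
c=shot('wrist','w7'); cv2.imwrite('pics/w7c.png',c['image'][100:300,:,::-1])"
```

```text
[ 0.1  0.3 39.3] [-0. -0.  0.] rows 1.0
```

View pics/w7c.png

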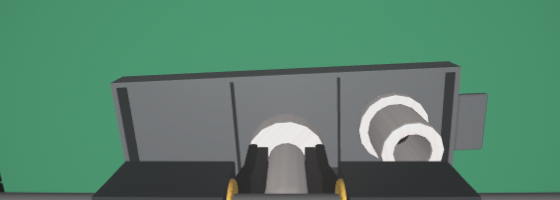

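The punch is upright, its foot (287,140) centred between the dividers at 235 and 340. Lower, release, and go above the hex.

drive_tool --moves '[{"x": 0, "y": 0, "z": 18, "rx": 0, "ry": 0, "rz": 0, "fingers": 0.9}, {"x": 0, "y": 0, "z": 32, "rx": 0, "ry": 0, "rz": 0, "fingers": 0.9}, {"x": 0, "y": 0, "z": 39, "rx": 0, "ry": 0, "rz": 0, "fingers": 0.9}, {"x": 0, "y": 0, "z": 40, "rx": 0, "ry": 0, "rz": 0, "fingers": 0.9}, {"x": 0, "y": 0, "z": 40, "rx": 0, "ry": 0, "rz": 0, "fingers": 0.9}, {"x": 0, "y": 0, "z": 40, "rx": 0, "ry": 0, "rz": 0, "fingers": 0}, {"x": 0, "y": 0, "z": 40, "rx": 0, "ry": 0, "rz": 0, "fingers": 0}, {"x": 0, "y": 0, "z": 40, "rx": 0, "ry": 0, "rz": 0, "fingers": 0}, {"x": 0, "y": 0, "z": 0, "rx": 0, "ry": 0, "rz": 0, "fingers": 0}, {"x": 0, "y": 0, "z": -55, "rx": 0, "ry": 0, "rz": 0, "fingers": 0}, {"x": 0, "y": 0, "z": -75, "rx": 0, "ry": 0, "rz": 0, "fingers": -0.3}]'

```text
time_s: 15.05
tool_pos: [0.4589, -0.1813, 0.1541]
tool_rot: [-180.0, 0.3, -180.0]
force: [-0.2, 0.7, 0.5]
grip_width: 0.0476
grasp_force: 0.0
```

```bash
python3 goal.py .662 .0555 .12 163.4
```

```text
[-202.9  236.9   35.1] [0.    0.006 0.29 ] rows 6.0
```

drive_tool --moves '[{"x": -203, "y": 237, "z": 0, "rx": 0, "ry": 0, "rz": 0.29, "fingers": -0.4}, {"x": -203, "y": 237, "z": 0, "rx": 0, "ry": 0, "rz": 0.29, "fingers": -0.4}, {"x": -203, "y": 237, "z": 0, "rx": 0, "ry": 0, "rz": 0.29, "fingers": -0.4}, {"x": -203, "y": 237, "z": 0, "rx": 0, "ry": 0, "rz": 0.29, "fingers": -0.4}, {"x": -203, "y": 237, "z": 0, "rx": 0, "ry": 0, "rz": 0.29, "fingers": -0.4}, {"x": -203, "y": 237, "z": 20, "rx": 0, "ry": 0, "rz": 0.29, "fingers": -0.4}, {"x": -203, "y": 237, "z": 35, "rx": 0, "ry": 0, "rz": 0.29, "fingers": -0.4}, {"x": -203, "y": 237, "z": 35, "rx": 0, "ry": 0, "rz": 0.29, "fingers": -0.4}, {"x": -203, "y": 237, "z": 35, "rx": 0, "ry": 0, "rz": 0.29, "fingers": -0.4}]'

```text
time_s: 16.18
tool_pos: [0.6599, 0.0549, 0.1163]
tool_rot: [180.0, 0.0, 163.3]
force: [-0.0, -0.7, 1.1]
grip_width: 0.0611
grasp_force: 0.0
```

```bash
python3 goal.py .662 .0555 .026 163.4
python3 -c "
from h import *
c=shot('top','t8'); s=shot('side','s8')
a=c['image'][200:260,290:400,::-1]; b=s['image'][100:300,200:380,::-1]
cv2.imwrite('pics/t8c.png',np.hstack([cv2.resize(a,(400,360)),cv2.resize(b,(324,360))]))"
```

```text
[-1.8  1.1 90.3] [ 0.     0.001 -0.002] rows 2.0
```

View pics/t8c.png

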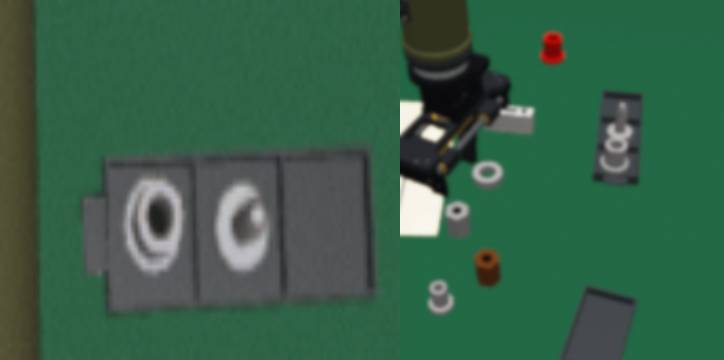

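Bush and punch stand in their pockets. The gripper is above the grey hex; descend and grasp.

drive_tool --moves '[{"x": -2, "y": 1, "z": 40, "rx": 0, "ry": 0, "rz": 0, "fingers": -0.4}, {"x": -2, "y": 1, "z": 78, "rx": 0, "ry": 0, "rz": 0, "fingers": -0.4}, {"x": -2, "y": 1, "z": 90, "rx": 0, "ry": 0, "rz": 0, "fingers": -0.4}, {"x": -2, "y": 1, "z": 90, "rx": 0, "ry": 0, "rz": 0, "fingers": -0.4}, {"x": -2, "y": 1, "z": 90, "rx": 0, "ry": 0, "rz": 0, "fingers": 0.7}, {"x": -2, "y": 1, "z": 90, "rx": 0, "ry": 0, "rz": 0, "fingers": 0.7}, {"x": -2, "y": 1, "z": 90, "rx": 0, "ry": 0, "rz": 0, "fingers": 0.7}, {"x": -2, "y": 1, "z": 90, "rx": 0, "ry": 0, "rz": 0, "fingers": 0.7}, {"x": -2, "y": 1, "z": 90, "rx": 0, "ry": 0, "rz": 0, "fingers": 0.7}, {"x": -2, "y": 1, "z": 90, "rx": 0, "ry": 0, "rz": 0, "fingers": 0.7}]'

```text
time_s: 17.52
tool_pos: [0.6624, 0.0568, 0.0261]
tool_rot: [180.0, 0.0, 163.4]
force: [-0.9, 0.3, 4.2]
grip_width: 0.0298
grasp_force: 29.9
```

```bash
python3 goal.py .662 .0555 .15 163.4 .4604 -.2473 .15 180  .4604 -.2473 .07 180
```

```text
[  -0.    -1.3 -123.9] [ 0.  0. -0.] rows 2.0
[ 106.7 -349.1 -124.1] [ 0.     0.001 -0.29 ] rows 7.0
[ 106.7 -349.1  -44.1] [ 0.     0.001 -0.29 ] rows 6.0
```

30 mm across flats is gripped. Carry.

drive_tool --moves '[{"x": 0, "y": 0, "z": -50, "rx": 0, "ry": 0, "rz": 0, "fingers": 0.7}, {"x": 0, "y": 0, "z": -100, "rx": 0, "ry": 0, "rz": 0, "fingers": 0.7}, {"x": 0, "y": 0, "z": -124, "rx": 0, "ry": 0, "rz": 0, "fingers": 0.7}, {"x": 15, "y": -50, "z": -124, "rx": 0, "ry": 0, "rz": -0.05, "fingers": 0.7}, {"x": 31, "y": -102, "z": -124, "rx": 0, "ry": 0, "rz": -0.1, "fingers": 0.7}, {"x": 47, "y": -154, "z": -124, "rx": 0, "ry": 0, "rz": -0.15, "fingers": 0.7}, {"x": 63, "y": -206, "z": -124, "rx": 0, "ry": 0, "rz": -0.2, "fingers": 0.7}, {"x": 79, "y": -258, "z": -124, "rx": 0, "ry": 0, "rz": -0.25, "fingers": 0.7}, {"x": 95, "y": -310, "z": -124, "rx": 0, "ry": 0, "rz": -0.29, "fingers": 0.7}, {"x": 104, "y": -340, "z": -124, "rx": 0, "ry": 0, "rz": -0.29, "fingers": 0.7}, {"x": 107, "y": -349, "z": -105, "rx": 0, "ry": 0, "rz": -0.29, "fingers": 0.7}, {"x": 107, "y": -349, "z": -75, "rx": 0, "ry": 0, "rz": -0.29, "fingers": 0.7}, {"x": 107, "y": -349, "z": -44, "rx": 0, "ry": 0, "rz": -0.29, "fingers": 0.7}, {"x": 107, "y": -349, "z": -44, "rx": 0, "ry": 0, "rz": -0.29, "fingers": 0.7}, {"x": 107, "y": -349, "z": -44, "rx": 0, "ry": 0, "rz": -0.29, "fingers": 0.7}]'

```text
time_s: 19.4
tool_pos: [0.4603, -0.2473, 0.0702]
tool_rot: [-180.0, 0.0, -180.0]
force: [0.4, 0.1, -2.5]
grip_width: 0.0302
grasp_force: 29.9
```

```bash
python3 goal.py .4604 -.2473 .031 180
python3 -c "
from h import *
c=shot('wrist','w9'); cv2.imwrite('pics/w9c.png',c['image'][100:300,:,::-1])"
```

```text
[-0.  -0.  39.2] [-0.     0.001  0.   ] rows 1.0
```

View pics/w9c.png

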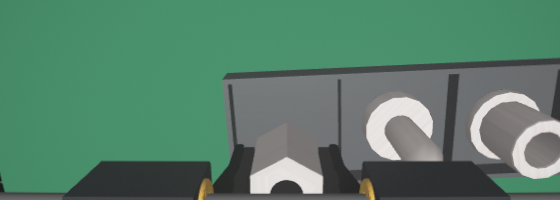

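The hex is over the end pocket (230–340 px), centred at 287. Lower and release.

drive_tool --moves '[{"x": 0, "y": 0, "z": 18, "rx": 0, "ry": 0, "rz": 0, "fingers": 0.7}, {"x": 0, "y": 0, "z": 32, "rx": 0, "ry": 0, "rz": 0, "fingers": 0.7}, {"x": 0, "y": 0, "z": 39, "rx": 0, "ry": 0, "rz": 0, "fingers": 0.7}, {"x": 0, "y": 0, "z": 39, "rx": 0, "ry": 0, "rz": 0, "fingers": 0.7}, {"x": 0, "y": 0, "z": 39, "rx": 0, "ry": 0, "rz": 0, "fingers": 0.7}, {"x": 0, "y": 0, "z": 39, "rx": 0, "ry": 0, "rz": 0, "fingers": -0.15}, {"x": 0, "y": 0, "z": 39, "rx": 0, "ry": 0, "rz": 0, "fingers": -0.15}, {"x": 0, "y": 0, "z": 39, "rx": 0, "ry": 0, "rz": 0, "fingers": -0.15}, {"x": 0, "y": 0, "z": 0, "rx": 0, "ry": 0, "rz": 0, "fingers": -0.15}, {"x": 0, "y": 0, "z": -55, "rx": 0, "ry": 0, "rz": 0, "fingers": -0.15}, {"x": 0, "y": 0, "z": -80, "rx": 0, "ry": 0, "rz": 0, "fingers": -0.15}]'

```text
time_s: 20.82
tool_pos: [0.4613, -0.2479, 0.1528]
tool_rot: [-179.9, 0.3, -180.0]
force: [0.5, -0.3, 0.3]
grip_width: 0.0499
grasp_force: 0.0
```

```bash
python3 goal.py .651 .1852 .12 180
```

```text
[-189.6  433.1   33.1] [-0.001  0.005  0.   ] rows 8.0
```

drive_tool --moves '[{"x": -190, "y": 433, "z": 0, "rx": 0, "ry": 0, "rz": 0, "fingers": -0.3}, {"x": -190, "y": 433, "z": 0, "rx": 0, "ry": 0, "rz": 0, "fingers": -0.3}, {"x": -190, "y": 433, "z": 0, "rx": 0, "ry": 0, "rz": 0, "fingers": -0.3}, {"x": -190, "y": 433, "z": 0, "rx": 0, "ry": 0, "rz": 0, "fingers": -0.3}, {"x": -190, "y": 433, "z": 0, "rx": 0, "ry": 0, "rz": 0, "fingers": -0.3}, {"x": -190, "y": 433, "z": 0, "rx": 0, "ry": 0, "rz": 0, "fingers": -0.3}, {"x": -190, "y": 433, "z": 0, "rx": 0, "ry": 0, "rz": 0, "fingers": -0.3}, {"x": -190, "y": 433, "z": 0, "rx": 0, "ry": 0, "rz": 0, "fingers": -0.3}, {"x": -190, "y": 433, "z": 33, "rx": 0, "ry": 0, "rz": 0, "fingers": -0.3}, {"x": -190, "y": 433, "z": 33, "rx": 0, "ry": 0, "rz": 0, "fingers": -0.3}, {"x": -190, "y": 433, "z": 33, "rx": 0, "ry": 0, "rz": 0, "fingers": -0.3}, {"x": -190, "y": 433, "z": 33, "rx": 0, "ry": 0, "rz": 0, "fingers": -0.3}]'

```text
time_s: 22.32
tool_pos: [0.6507, 0.1854, 0.1183]
tool_rot: [180.0, 0.1, 179.9]
force: [-0.2, 0.2, 0.8]
grip_width: 0.0567
grasp_force: 0.0
```

```bash
python3 goal.py .651 .1852 .026 180
```

```text
[-0.  -0.3 92.3] [ 0.001  0.002 -0.001] rows 2.0
```

drive_tool --moves '[{"x": 0, "y": 0, "z": 40, "rx": 0, "ry": 0, "rz": 0, "fingers": -0.3}, {"x": 0, "y": 0, "z": 80, "rx": 0, "ry": 0, "rz": 0, "fingers": -0.3}, {"x": 0, "y": 0, "z": 92, "rx": 0, "ry": 0, "rz": 0, "fingers": -0.3}, {"x": 0, "y": 0, "z": 92, "rx": 0, "ry": 0, "rz": 0, "fingers": -0.3}, {"x": 0, "y": 0, "z": 92, "rx": 0, "ry": 0, "rz": 0, "fingers": 0.9}, {"x": 0, "y": 0, "z": 92, "rx": 0, "ry": 0, "rz": 0, "fingers": 0.9}, {"x": 0, "y": 0, "z": 92, "rx": 0, "ry": 0, "rz": 0, "fingers": 0.9}, {"x": 0, "y": 0, "z": 92, "rx": 0, "ry": 0, "rz": 0, "fingers": 0.9}, {"x": 0, "y": 0, "z": 92, "rx": 0, "ry": 0, "rz": 0, "fingers": 0.9}, {"x": 0, "y": 0, "z": 92, "rx": 0, "ry": 0, "rz": 0, "fingers": 0.9}]'

```text
time_s: 23.58
tool_pos: [0.65, 0.186, 0.0249]
tool_rot: [180.0, 0.0, -180.0]
force: [-0.4, -0.3, 1.9]
grip_width: 0.0209
grasp_force: 30.0
```

```bash
python3 goal.py .4565 .284 .13 180  .4565 .284 .07 180
```

```text
[ 193.4   98.  -105.2] [0. 0. 0.] rows 4.0
[193.4  98.  -45.2] [0. 0. 0.] rows 4.0
```

drive_tool --moves '[{"x": 0, "y": 0, "z": -50, "rx": 0, "ry": 0, "rz": 0, "fingers": 0.9}, {"x": 0, "y": 0, "z": -100, "rx": 0, "ry": 0, "rz": 0, "fingers": 0.9}, {"x": 40, "y": 20, "z": -110, "rx": 0, "ry": 0, "rz": 0, "fingers": 0.9}, {"x": 85, "y": 43, "z": -110, "rx": 0, "ry": 0, "rz": 0, "fingers": 0.9}, {"x": 130, "y": 66, "z": -110, "rx": 0, "ry": 0, "rz": 0, "fingers": 0.9}, {"x": 170, "y": 86, "z": -105, "rx": 0, "ry": 0, "rz": 0, "fingers": 0.9}, {"x": 193, "y": 98, "z": -90, "rx": 0, "ry": 0, "rz": 0, "fingers": 0.9}, {"x": 193, "y": 98, "z": -65, "rx": 0, "ry": 0, "rz": 0, "fingers": 0.9}, {"x": 193, "y": 98, "z": -45, "rx": 0, "ry": 0, "rz": 0, "fingers": 0.9}, {"x": 193, "y": 98, "z": -45, "rx": 0, "ry": 0, "rz": 0, "fingers": 0.9}, {"x": 193, "y": 98, "z": -45, "rx": 0, "ry": 0, "rz": 0, "fingers": 0.9}]'

```text
time_s: 24.95
tool_pos: [0.4572, 0.2841, 0.0702]
tool_rot: [180.0, 0.0, -180.0]
force: [-0.4, -0.4, -0.3]
grip_width: 0.0209
grasp_force: 30.0
```

```bash
python3 goal.py .4565 .284 .030 180
python3 -c "
from h import *
c=shot('wrist','w10');t=shot('top','t10'); cv2.imwrite('pics/w10c.png',np.vstack([c['image'][100:300,:,::-1],cv2.resize(t['image'][200:260,290:400,::-1],(560,305))]))"
```

```text
[ 0.8 -0.1 40.2] [0.    0.001 0.   ] rows 1.0
```

View pics/w10c.png

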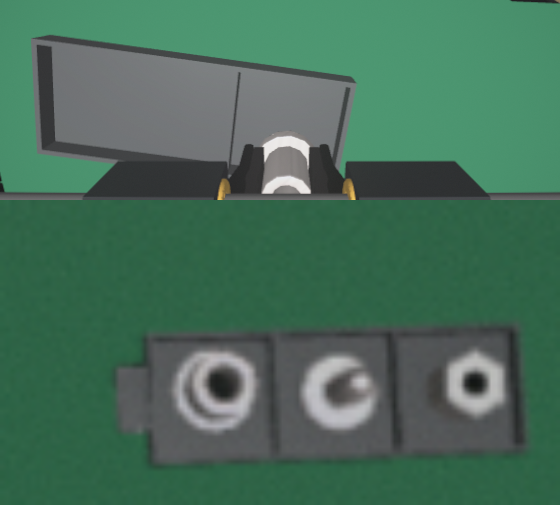

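All three parts stand in tray3, and the small bush is over the square pocket (235–350 px, bush at 288). Lower, release and go to the rail.

drive_tool --moves '[{"x": 0, "y": 0, "z": 18, "rx": 0, "ry": 0, "rz": 0, "fingers": 0.9}, {"x": 0, "y": 0, "z": 32, "rx": 0, "ry": 0, "rz": 0, "fingers": 0.9}, {"x": 0, "y": 0, "z": 40, "rx": 0, "ry": 0, "rz": 0, "fingers": 0.9}, {"x": 0, "y": 0, "z": 40, "rx": 0, "ry": 0, "rz": 0, "fingers": 0.9}, {"x": 0, "y": 0, "z": 40, "rx": 0, "ry": 0, "rz": 0, "fingers": 0.9}, {"x": 0, "y": 0, "z": 40, "rx": 0, "ry": 0, "rz": 0, "fingers": 0}, {"x": 0, "y": 0, "z": 40, "rx": 0, "ry": 0, "rz": 0, "fingers": 0}, {"x": 0, "y": 0, "z": 40, "rx": 0, "ry": 0, "rz": 0, "fingers": 0}, {"x": 0, "y": 0, "z": 0, "rx": 0, "ry": 0, "rz": 0, "fingers": 0}, {"x": 0, "y": 0, "z": -55, "rx": 0, "ry": 0, "rz": 0, "fingers": 0}, {"x": 0, "y": 0, "z": -80, "rx": 0, "ry": 0, "rz": 0, "fingers": -0.2}, {"x": 0, "y": 0, "z": -80, "rx": 0, "ry": 0, "rz": 0, "fingers": -0.2}]'

```text
time_s: 26.55
tool_pos: [0.4582, 0.2849, 0.1521]
tool_rot: [179.8, 0.2, -180.0]
force: [0.1, 0.8, 0.4]
grip_width: 0.0508
grasp_force: 0.0
```

```bash
python3 goal.py .6382 -.1737 .12 181.8
```

```text
[-179.8 -458.8   31.3] [ 0.003  0.004 -0.031] rows 8.0
```

drive_tool --moves '[{"x": -180, "y": -459, "z": 0, "rx": 0, "ry": 0, "rz": -0.031, "fingers": -0.2}, {"x": -180, "y": -459, "z": 0, "rx": 0, "ry": 0, "rz": -0.031, "fingers": -0.2}, {"x": -180, "y": -459, "z": 0, "rx": 0, "ry": 0, "rz": -0.031, "fingers": -0.2}, {"x": -180, "y": -459, "z": 0, "rx": 0, "ry": 0, "rz": -0.031, "fingers": -0.2}, {"x": -180, "y": -459, "z": 0, "rx": 0, "ry": 0, "rz": -0.031, "fingers": -0.2}, {"x": -180, "y": -459, "z": 0, "rx": 0, "ry": 0, "rz": -0.031, "fingers": -0.2}, {"x": -180, "y": -459, "z": 0, "rx": 0, "ry": 0, "rz": -0.031, "fingers": -0.2}, {"x": -180, "y": -459, "z": 0, "rx": 0, "ry": 0, "rz": -0.031, "fingers": -0.2}, {"x": -180, "y": -459, "z": 0, "rx": 0, "ry": 0, "rz": -0.031, "fingers": -0.2}, {"x": -180, "y": -459, "z": 31, "rx": 0, "ry": 0, "rz": -0.031, "fingers": -0.2}, {"x": -180, "y": -459, "z": 31, "rx": 0, "ry": 0, "rz": -0.031, "fingers": -0.2}, {"x": -180, "y": -459, "z": 31, "rx": 0, "ry": 0, "rz": -0.031, "fingers": -0.2}, {"x": -180, "y": -459, "z": 31, "rx": 0, "ry": 0, "rz": -0.031, "fingers": -0.2}]'

```text
time_s: 28.18
tool_pos: [0.6375, -0.1747, 0.1197]
tool_rot: [-180.0, 0.1, -178.2]
force: [0.6, -0.9, 0.7]
grip_width: 0.0522
grasp_force: 0.0
```

```bash
python3 goal.py .6382 -.1737 .026 181.8
```

```text
[-0.5  1.  93.7] [-0.     0.002  0.   ] rows 2.0
```

drive_tool --moves '[{"x": -1, "y": 1, "z": 40, "rx": 0, "ry": 0, "rz": 0, "fingers": -0.2}, {"x": -1, "y": 1, "z": 80, "rx": 0, "ry": 0, "rz": 0, "fingers": -0.2}, {"x": -1, "y": 1, "z": 93, "rx": 0, "ry": 0, "rz": 0, "fingers": -0.2}, {"x": -1, "y": 1, "z": 93, "rx": 0, "ry": 0, "rz": 0, "fingers": -0.2}, {"x": -1, "y": 1, "z": 93, "rx": 0, "ry": 0, "rz": 0, "fingers": 0.9}, {"x": -1, "y": 1, "z": 93, "rx": 0, "ry": 0, "rz": 0, "fingers": 0.9}, {"x": -1, "y": 1, "z": 93, "rx": 0, "ry": 0, "rz": 0, "fingers": 0.9}, {"x": -1, "y": 1, "z": 93, "rx": 0, "ry": 0, "rz": 0, "fingers": 0.9}, {"x": -1, "y": 1, "z": 93, "rx": 0, "ry": 0, "rz": 0, "fingers": 0.9}, {"x": -1, "y": 1, "z": 93, "rx": 0, "ry": 0, "rz": 0, "fingers": 0.9}]'

```text
time_s: 29.42
tool_pos: [0.6381, -0.1739, 0.026]
tool_rot: [180.0, 0.0, -178.2]
force: [-0.7, 0.2, 3.2]
grip_width: 0.0198
grasp_force: 30.0
```

```bash
python3 goal.py .55 .0 .15 221  .4438 .1949 .15 261.9  .4438 .1949 .07 261.9; python3 -c "
from h import *
print(sensors.get_obs()['qpos'].round(1))"
```

```text
[  82.6  176.6 -124. ] [-0.     0.001 -0.684] rows 4.0
[ 182.6  374.7 -124.1] [-0.000e+00  1.000e-03 -1.398e+00] rows 8.0
[182.7 374.7 -44.1] [-0.000e+00  1.000e-03 -1.398e+00] rows 8.0
[ -6.7  30.8  25.6  94.  -15.1  58.6 115.5]
```

drive_tool --moves '[{"x": 0, "y": 0, "z": -50, "rx": 0, "ry": 0, "rz": 0, "fingers": 0.9}, {"x": 0, "y": 0, "z": -100, "rx": 0, "ry": 0, "rz": 0, "fingers": 0.9}, {"x": 0, "y": 0, "z": -124, "rx": 0, "ry": 0, "rz": 0, "fingers": 0.9}, {"x": 18, "y": 36, "z": -124, "rx": 0, "ry": 0, "rz": -0.14, "fingers": 0.9}, {"x": 36, "y": 74, "z": -124, "rx": 0, "ry": 0, "rz": -0.28, "fingers": 0.9}, {"x": 54, "y": 112, "z": -124, "rx": 0, "ry": 0, "rz": -0.42, "fingers": 0.9}, {"x": 72, "y": 150, "z": -124, "rx": 0, "ry": 0, "rz": -0.56, "fingers": 0.9}, {"x": 91, "y": 187, "z": -124, "rx": 0, "ry": 0, "rz": -0.7, "fingers": 0.9}, {"x": 109, "y": 224, "z": -124, "rx": 0, "ry": 0, "rz": -0.84, "fingers": 0.9}, {"x": 128, "y": 262, "z": -124, "rx": 0, "ry": 0, "rz": -0.98, "fingers": 0.9}, {"x": 146, "y": 300, "z": -124, "rx": 0, "ry": 0, "rz": -1.12, "fingers": 0.9}, {"x": 164, "y": 337, "z": -124, "rx": 0, "ry": 0, "rz": -1.26, "fingers": 0.9}, {"x": 178, "y": 365, "z": -124, "rx": 0, "ry": 0, "rz": -1.398, "fingers": 0.9}, {"x": 183, "y": 375, "z": -124, "rx": 0, "ry": 0, "rz": -1.398, "fingers": 0.9}, {"x": 183, "y": 375, "z": -90, "rx": 0, "ry": 0, "rz": -1.398, "fingers": 0.9}, {"x": 183, "y": 375, "z": -60, "rx": 0, "ry": 0, "rz": -1.398, "fingers": 0.9}, {"x": 183, "y": 375, "z": -44, "rx": 0, "ry": 0, "rz": -1.398, "fingers": 0.9}, {"x": 183, "y": 375, "z": -44, "rx": 0, "ry": 0, "rz": -1.398, "fingers": 0.9}, {"x": 183, "y": 375, "z": -44, "rx": 0, "ry": 0, "rz": -1.398, "fingers": 0.9}]'

```text
time_s: 31.8
tool_pos: [0.4443, 0.1952, 0.0706]
tool_rot: [-179.9, 0.1, -98.2]
force: [0.9, -0.2, -0.6]
grip_width: 0.0197
grasp_force: 30.0
```

```bash
python3 goal.py .4438 .1949 .031 261.9; python3 -c "
from h import *
print(sensors.get_obs()['qpos'].round(1)); c=shot('wrist','w12'); shot('top','t12'); shot('side','s12')
# tray2 outline now, in the side view vs before
for n in('side0','s12'):
    c=load(n); hsv=cv2.cvtColor(c['image'],cv2.COLOR_RGB2HSV); m=np.uint8((hsv[...,2]<110)&~((hsv[...,0]>60)&(hsv[...,0]<92)&(hsv[...,1]>90))); m[:,:270]=0;m[:, 345:]=0;m[:255]=0;m[350:]=0
    k=np.argwhere(m)[:,::-1]; print(n,k.min(0),k.max(0),len(k))"
```

```text
[ 0.4  0.5 39.6] [-0.002  0.001 -0.001] rows 1.0
[-31.9   6.7   5.4 116.8  -0.7  56.4 145.6]
side0 [279 259] [330 338] 2427
s12 [279 255] [344 338] 2299
```

The tray2 outline is unchanged and the rail is at the right pose above the long pocket. Lower, release, and retreat.

drive_tool --moves '[{"x": 0, "y": 0, "z": 18, "rx": 0, "ry": 0, "rz": 0, "fingers": 0.9}, {"x": 0, "y": 0, "z": 32, "rx": 0, "ry": 0, "rz": 0, "fingers": 0.9}, {"x": 0, "y": 0, "z": 39, "rx": 0, "ry": 0, "rz": 0, "fingers": 0.9}, {"x": 0, "y": 0, "z": 39, "rx": 0, "ry": 0, "rz": 0, "fingers": 0.9}, {"x": 0, "y": 0, "z": 39, "rx": 0, "ry": 0, "rz": 0, "fingers": 0.9}, {"x": 0, "y": 0, "z": 39, "rx": 0, "ry": 0, "rz": 0, "fingers": 0}, {"x": 0, "y": 0, "z": 39, "rx": 0, "ry": 0, "rz": 0, "fingers": 0}, {"x": 0, "y": 0, "z": 39, "rx": 0, "ry": 0, "rz": 0, "fingers": 0}, {"x": 0, "y": 0, "z": 0, "rx": 0, "ry": 0, "rz": 0, "fingers": 0}, {"x": 0, "y": 0, "z": -55, "rx": 0, "ry": 0, "rz": 0, "fingers": 0}, {"x": 0, "y": 0, "z": -110, "rx": 0, "ry": 0, "rz": 0, "fingers": 0}, {"x": 0, "y": 0, "z": -160, "rx": 0, "ry": 0, "rz": 0, "fingers": 0}]'

```text
time_s: 33.45
tool_pos: [0.4433, 0.1952, 0.2319]
tool_rot: [-179.9, 0.1, -98.1]
force: [0.7, -0.1, -0.6]
grip_width: 0.0435
grasp_force: 0.0
```

```bash
python3 goal.py .64 .0 .30 261.8
```

```text
[ 165.4 -222.4  -68. ] [-0.001  0.001  0.002] rows 5.0
```

drive_tool --moves '[{"x": 165, "y": -222, "z": -68, "rx": 0, "ry": 0, "rz": 0, "fingers": 0}, {"x": 165, "y": -222, "z": -68, "rx": 0, "ry": 0, "rz": 0, "fingers": 0}, {"x": 165, "y": -222, "z": -68, "rx": 0, "ry": 0, "rz": 0, "fingers": 0}, {"x": 165, "y": -222, "z": -68, "rx": 0, "ry": 0, "rz": 0, "fingers": 0}, {"x": 165, "y": -222, "z": -68, "rx": 0, "ry": 0, "rz": 0, "fingers": 0}, {"x": 165, "y": -222, "z": -68, "rx": 0, "ry": 0, "rz": 0, "fingers": 0}, {"x": 165, "y": -222, "z": -68, "rx": 0, "ry": 0, "rz": 0, "fingers": 0}, {"x": 165, "y": -222, "z": -68, "rx": 0, "ry": 0, "rz": 0, "fingers": 0}]'

```text
time_s: 34.45
tool_pos: [0.6418, -0.0051, 0.298]
tool_rot: [-179.9, 0.1, -98.5]
force: [-0.2, 0.8, 0.3]
grip_width: 0.0438
grasp_force: 0.0
```

```bash
python3 -c "
from h import *
t=shot('top','t13')['image'][:,:,::-1]; s=shot('side','s13')['image'][:,:,::-1]
a=cv2.resize(t[150:270,160:410],(750,360),interpolation=cv2.INTER_CUBIC); b=cv2.resize(s[140:350,200:350],(171,240)); d=cv2.resize(s[250:345,265:345],(202,240),interpolation=cv2.INTER_CUBIC); e=cv2.resize(s[145:210,300:345],(166,240),interpolation=cv2.INTER_CUBIC)
o=np.zeros((600,750,3),np.uint8); o[:360]=a; o[360:,:171]=b; o[360:,180:382]=d; o[360:,400:566]=e
cv2.imwrite('pics/final.png',o)"
```

```text
(no output)
```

View pics/final.png

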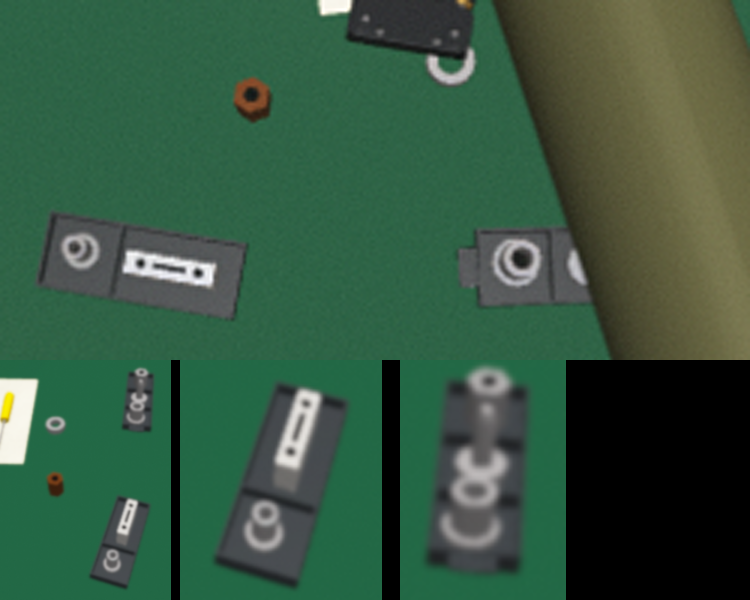

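The final picture shows the rail (168,268) and small bush (80,250) upright in tray2. In tray3, the bush, punch and standoff stand in their pockets in the side crop. The ring and screwdriver are in place, and the arm is clear.

```bash
python3 -c "
from h import *
print(workorder.sign_off())"
```

```text
the job is handed in; nothing more can be done
None
```

I made up both kits and handed the job in at about 34 s of the 131 s allowed. In the last pictures all five parts stand upright in their own pockets, and nothing I saw suggests the ring, control box or screwdriver moved; the sign-off returned no verdict.

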